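# Open the jar of spare rubber feet in its bench holder

### The arm

A 6-joint arm with a two-finger parallel gripper is mounted at the origin on the work surface. World frame = base frame: x ahead of the robot, y to its left, z up, the work surface at z = 0. Lengths are in m, angles in rad, forces in N, time in s.
With the tool pointing down it reaches from about 0.375 to 0.975 m from the base axis. Payload 3.8 kg.
Tool frame: the origin (TCP) lies at the very end of the fingers, on their centre line; the grasp point (between the pads) lies 19 mm behind it (env.grasp_offset is the distance from the TCP to the grasp point, in m); z points along the fingers, y is the line along which they close (so a half turn about z gives the same grasp; the last joint's range is limited). The gripper opens to 88 mm and grips with 3 to 60 N. Pads are 18 mm wide; open, the fingers measure 123 mm over their backs; the gripper's body (75 mm by 187 mm) begins 45 mm behind the grasp point.
Start: joints at [1.208, 0.264, 1.604, -0, 1.274, -0.037], TCP at [0.216, 0.639, 0.239] pointing down, gripper open.
Joint ranges: [-2.63, 2.63], [-0.94, 2.18], [0.31, 2.57], [-1.31, 4.45], [0, 2.66], [-2.55, 2.55]. Speed limits (rad/s): [2.57, 2.57, 3.14, 3.14, 3.14, 3.14].

### API

Orientations are given as [roll, pitch, yaw] about the fixed x, y, z axes, in that order (R = Rz(yaw) Ry(pitch) Rx(roll)).
In Python, from station import env gives the robot as it stands. The module is installed in compiled form; this text tells all that it offers.
- The arm moves only by the tool step_arm, never from a script. Its argument "plan" is a list of rows, each an object with "xyz": the shift along the tool's x, y, z normalised to -1 to 1, where 1 is 0.4 m, a list of three; "angular": the turn, a rotation vector about the tool's x, y, z normalised to -1 to 1, where 1 is pi rad, a list of three. In form: [{"xyz": [tx, ty, tz], "angular": [ax, ay, az]}, ...]. A call has 1 to 10 rows; each row is the pose to reach, as a shift and turn from the pose commanded when the call began, along the tool's axes at that moment, turning the shorter way round; what a row does not reach only later rows make up. A row lasts 1/12 s, in which the tool goes at most 41.7 mm and 7.16 degrees, less where a joint would pass 70% of its speed; a pose out of reach is approached as far as the arm can. A call with a number of a shift or a turn outside -1 to 1 is refused whole. A call with a gripper value outside its range is refused whole. "gripper" is the closure, from -1 (fully open) to 1 (shut), set as the call begins (left out, the last holds). The fingers move at their own pace and stop on an object; the grip force is fixed at half the most. Time passes only in rows, so rows that repeat a pose let the fingers close. It gives the time, the measured TCP pose, the force, the opening and the grip force at its end, in the units of the state.
- env.read_state(): the state, without advancing time (a new reading comes with each control period).
- env.camera(name): name is "scene" or "top" or "wrist"; returns the picture (400x640x3 uint8, red, green, blue); there is no depth.
- env.camera_model(name): a dict with "K" (3x3 intrinsics, pixels), "world_to_cam" (4x4, takes a point from world to camera coordinates). Camera axes: x right, y up, looking along -z (the intrinsics and any distortion apply to the point x, -y, -z); pixel columns grow to the right and rows downward; lengths in m; the calibration is good to about 2 mm. A picture is of the moment at which its call begins: read the wrist's pose just before it. camera_model takes no time and is no camera call; for the wrist camera it gives the pose at the moment of the call.
- env.hand_in(): hands the job in; it is judged then, once.
Trained networks look in the newest picture that a camera, given by its name, has taken for a name from the list of things; names that differ only in an ending like _2 or _b are one class to them, and where a whole thing is asked for, a point or a joint stands for the part that bears it (a point fixed in the world has none). Each returns a list of dicts, best first, with "p" (0 to 1); they miss things now and then, are a little off and sometimes report something else, mostly with a low value. They report only what shows in the picture. A call takes as long as a camera call. They do not tell look-alikes from the thing itself.
- env.outline_of(camera, target): "pixels" (400x640 bool, what is visible of it) and "xy" ([column, row] in pixels, amid what is visible of it).
- env.spot_point(camera, target): "xy" ([column, row] in pixels: a listed point, or the origin of a listed thing).
The state is a dict: "clock": time; "joints": joint angles; "joint_vel": joint speeds; "tau": joint torques, N m; "eef_pos": TCP position; "tool_rot": TCP orientation; "force": force on the tool from outside, world axes, zero at the start; "wrist_torque": the same for the moment, N m; "opening": finger opening in m; "grip_force": force on a finger pad.
Only numpy, scipy, OpenCV 4.12 (cv2) and the standard library are available. Lean on these libraries where they do the work, as an engineer would, in place of code of your own. Each camera call takes 0.05 s, during which the arm holds its last target. There are 200 camera calls.

### The job

Stand the clear square jar with the blue cap fully down in the square pocket of the bench holder, which keeps it from turning; set it in, do not drop it. Then unscrew the tight blue cap anticlockwise and, once the thread has let go, lift it straight off, leaving the jar fully down in the pocket, and finish while still holding the cap level, a finger's breadth or two above the jar's open mouth and centred over it. Leave everything else on the bench where it is.

Things in the scene. Friction and masses are not known exactly. Their poses are not given: they have to be found in the camera images.
- jar: Jar to open: clear plastic, black rubber feet inside, loose, 0.17 to 0.28 kg. Body 58 mm square with rounded edges up to 68 mm, shoulder tapering to 78 mm, round neck to the rim at 100 mm; 104.5 mm tall with cap. Origin: centre of the underside, z up, x, y square to the sides. The cap is tight enough to lift the jar by, and turns the jar along with it unless the jar is braced.
- cap: Blue round ribbed cap, 56 mm across, 23 mm tall, white bar on top along its x. Origin: centre of its lower edge, z up; screwed home this is 81.5 mm above the jar's underside and cap and jar have the same yaw. Two-start lug thread with a springy seal: tight at first (0.3 to 0.8 N m), easing as it turns; it stays put if let go half way.
- holder: Jar holder screwed to the bench: grey plastic square collar on a rubber floor and a 118 mm square steel base plate. Pocket 61.5 mm square, open at the top, 42 mm deep, walls 7 mm thick with their top 50 mm above the bench, bevelled inside. Origin on the bench under the pocket's centre, x and y square to the pocket; the jar fits in any of the four quarter turns.
- pocket (a point): Centre of the pocket's floor, 8 mm above the bench, axes as the holder.
- jar_base (a point): Centre of the jar's underside.
- jar_mouth (a point): Centre of the jar's rim, 100 mm above its underside, axes as the jar.
- cap_edge (a point): Centre of the cap's lower edge. The thread lets go after 112 degrees (1.96 rad) anticlockwise seen from above; the cap then lifts off freely. The lugs meet a stop at about 160 degrees (2.8 rad). The cap tends to rise up to 3.5 mm over the turn, but may also be turned at constant height.
- cap_mark (a point): Point of the white bar on the cap's top, 25 mm from the cap's axis along the cap's x.
- red_jar: Bystander: the same jar with a red cap and screws inside, 101.5 mm tall, loose. Origin at the centre of its underside.
- driver: Bystander: loose screwdriver, 190 mm long, lying flat. Origin near its middle, on the bench; x along it.
- tray: Bystander: loose black parts tray 100 x 150 x 25 mm. Origin at the centre of its underside.
- spray: Bystander: loose white and blue spray can with a red top, 52 mm across, 180 mm tall. Origin at the centre of its underside.
- old_foot: Bystander: one loose old rubber foot, 19 mm across, 8 mm tall. Origin at the centre of its underside.
There are look-alikes about, which are no part of the job. Of the things that look like the holder, the middle-sized one is meant.

How it is judged:
By the outcome, as a careful person would: the job done as asked, in the order asked, and still so for the second after the job is handed in, while the arm keeps its last pose, push and grip.
It also fails if it takes over 54 s, if anything falls off the work surface, if the arm or the gripper's body presses on something with over 40 N, if the wrist force passes 120 N, or if a joint passes its speed limit or range.

## Working session

There is one attempt and no reset: what is moved stays moved. The work goes in short steps, Python scripts to look and compute and a tool call to move; the robot and the scene stay as the last step left them, time stands still between calls to the robot, and variables do not carry over. Pictures are saved under pics/ and viewed, at most 13 in all, crops included, and the job is handed in when it is done.

Besides the shell and the picture viewer there is one more tool, called after ">>>" by a JSON object that holds its "method" and its "body", one argument or row to a line. step_arm: Moves the arm, as the interface text tells. Its arguments: {"type":"object","properties":{"plan":{"type":"array","items":{"type":"object","properties":{"xyz":{"type":"array","items":{"type":"number"}},"angular":{"type":"array","items":{"type":"number"}}}}},"gripper":{"type":"number"}},"required":["plan"]}

```bash
mkdir -p pics; cat > h.py <<'E'
import numpy as np, cv2
from station import env
def shot(c,name=None):
    im=env.camera(c)
    if name: cv2.imwrite(f'pics/{name}.png',im[:,:,::-1])
    return im
def ray(c,uv,m=None):
    m=m or env.camera_model(c); K=np.array(m['K']); T=np.array(m['world_to_cam'])
    d=np.linalg.inv(K)@np.array([uv[0],uv[1],1.]); d=np.array([d[0],-d[1],-d[2]])
    R=T[:3,:3]; return -R.T@T[:3,3], R.T@d/np.linalg.norm(d)
def atz(c,uv,z,m=None):
    o,d=ray(c,uv,m); return o+d*(z-o[2])/d[2]
def tri(rs):
    A=sum(np.eye(3)-np.outer(d,d) for o,d in rs); b=sum((np.eye(3)-np.outer(d,d))@o for o,d in rs)
    p=np.linalg.solve(A,b); return p,[float(np.linalg.norm((np.eye(3)-np.outer(d,d))@(p-o))) for o,d in rs]
def proj(c,p,m=None):
    m=m or env.camera_model(c); K=np.array(m['K']); T=np.array(m['world_to_cam'])
    q=T[:3,:3]@p+T[:3,3]; q=K@np.array([q[0],-q[1],-q[2]]); return q[:2]/q[2]
E
cat > a.py <<'E'
from h import *
np.set_printoptions(precision=3,suppress=True)
print(env.read_state()); print(env.camera_model('top').keys())
ims=[shot(c,c+'0') for c in('scene','top','wrist')]
for c in('scene','top','wrist'):
    for t in('jar_base','cap_edge','cap_mark','pocket','holder','jar','red_jar'):
        print(c,t,[(round(r['p'],2),np.round(r['xy'],1)) for r in env.spot_point(c,t)][:5])
cv2.imwrite('pics/st.png',np.vstack(ims[:2])[:,:,::-1][::1])
cv2.imwrite('pics/st.png',cv2.resize(np.vstack(ims[:2]),(480,600))[:,:,::-1])
E
python3 a.py
```

```text
{'clock': 0.0, 'joints': array([ 1.208,  0.265,  1.605,  0.   ,  1.274, -0.037]), 'joint_vel': array([ 0.   ,  0.002, -0.001, -0.001,  0.002, -0.   ]), 'tau': array([  0.003, -50.211, -35.688,   0.073,   0.029,  -0.   ]), 'eef_pos': array([0.216, 0.639, 0.237]), 'tool_rot': array([-3.139, -0.   ,  2.816]), 'force': array([ 0.242, -0.551, -0.371]), 'wrist_torque': array([ 0.024,  0.01 , -0.047]), 'grip_force': 0.0, 'opening': 0.08790457264329413}
dict_keys(['K', 'world_to_cam'])
scene jar_base [(0.97, array([198. , 256.6]))]
scene cap_edge [(0.73, array([189.2, 230. ]))]
scene cap_mark [(0.71, array([192.4, 228.3]))]
scene pocket [(0.95, array([245.3, 182.9])), (0.8, array([405.5, 213. ])), (0.74, array([397.3, 180.2]))]
scene holder [(0.77, array([398.2, 180.7])), (0.64, array([406.8, 217. ])), (0.64, array([247.9, 185.2])), (0.48, array([188.5, 232.9]))]
scene jar [(0.7, array([199. , 253.9]))]
scene red_jar [(0.83, array([282.2, 224.2]))]
top jar_base [(0.73, array([441.3, 178.9])), (0.53, array([281.5, 251.9])), (0.15, array([211.8, 202.1]))]
top cap_edge [(0.58, array([446.9, 174. ]))]
top cap_mark [(0.63, array([449.6, 159.5])), (0.47, array([200.5, 117. ]))]
top pocket [(0.9, array([384.7, 291.6])), (0.83, array([213.3, 202. ])), (0.58, array([195.6, 274.1]))]
top holder [(0.96, array([212.3, 197.9])), (0.75, array([389.2, 292.2])), (0.58, array([197.7, 271.4]))]
top jar [(0.85, array([438.1, 179. ]))]
top red_jar [(0.67, array([351.9, 205.2]))]
wrist jar_base []
wrist cap_edge []
wrist cap_mark []
wrist pocket []
wrist holder []
wrist jar []
wrist red_jar []
```

View pics/top0.png

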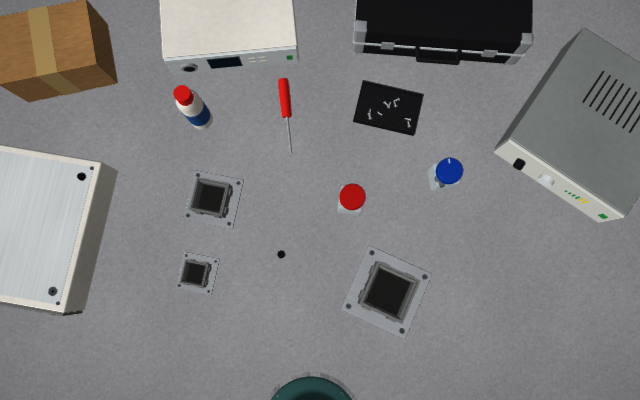

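View pics/scene0.png

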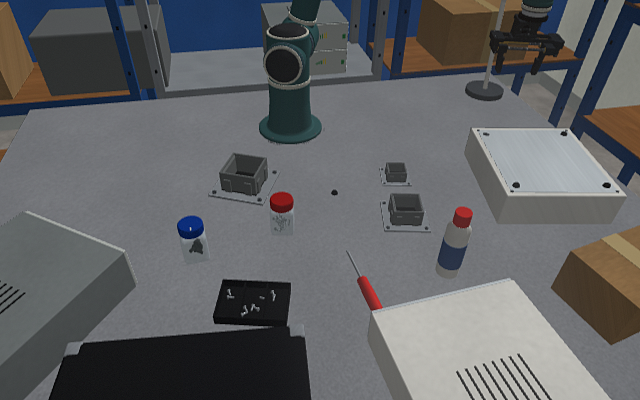

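The top view shows the blue-capped jar at (446,172), the red one at (352,197), and three holders: large at (387,291), middle at (212,198) and small at (197,272). In the scene view they are at about (194,240), (282,214), (245,175), (406,211) and (396,172) respectively.

```bash
cat > b.py <<'E'
from h import *
np.set_printoptions(precision=4,suppress=True)
for n,a,b in [('jar_base',(198,256.6),(440,179)),('cap_edge',(189.2,230),(446.9,174)),('mid',(406,215),(212.8,200)),('large',(246,183.5),(386,292)),('small',(397.5,180.3),(196,273)),('red',(282.2,224.2),(352,204))]:
    print(n,*tri([ray('scene',a),ray('top',b)]),atz('top',b,0))
# plate sizes in top
for n,uvs in {'mid':[(194,170),(243,180),(233,228),(183,217)],'large':[(368,245),(432,275),(404,336),(342,306)],'small':[(184,252),(219,256),(214,294),(178,288)]}.items():
    P=np.array([atz('top',u,0.005) for u in uvs]); print(n,np.linalg.norm(P-np.roll(P,-1,0),axis=1),P.mean(0))
E
python3 b.py
```

```text
jar_base [ 0.5507 -0.317  -0.0033] [0.0034643919428569855, 0.003464391942856931] [ 0.55   -0.3198 -0.    ]
cap_edge [ 0.5462 -0.3188  0.0796] [0.0014342199992370271, 0.0014342199992370107] [ 0.5617 -0.3369  0.    ]
mid [0.5122 0.2222 0.0037] [0.003682677653635574, 0.0036826776536355624] [0.5117 0.2194 0.    ]
large [ 0.2892 -0.1774  0.0003] [0.0028078169835384216, 0.0028078169835384797] [ 0.2889 -0.1803  0.    ]
small [ 0.3434  0.2623 -0.0122] [0.0032320902991308255, 0.003232090299130699] [0.3424 0.2561 0.    ]
red [ 0.4935 -0.1042  0.0124] [0.0035972838597257625, 0.00359728385972583] [ 0.4947 -0.1085  0.    ]
mid [0.119  0.1155 0.1201 0.1139] [0.5143 0.2173 0.005 ]
large [0.1619 0.152  0.1548 0.1513] [ 0.2931 -0.181   0.005 ]
small [0.0815 0.0866 0.0837 0.0825] [0.3435 0.2486 0.005 ]
```

```bash
cat >> h.py <<'E'
from scipy.spatial.transform import Rotation as Ro
np.set_printoptions(precision=4,suppress=True)
def cmd(p,yaw,s=None):
    s=s or env.read_state(); R0=Ro.from_euler('xyz',s['tool_rot']); R1=Ro.from_euler('xyz',[np.pi,0,yaw])
    d=R0.inv().apply(np.array(p)-s['eef_pos']); r=(R0.inv()*R1).as_rotvec()
    print('xyz',np.round(d/.4,4),'ang',np.round(r/np.pi,4),'mm',np.round(d*1e3,1),'deg',np.round(np.degrees(r),1),'rows',max(np.linalg.norm(d)/.0417,np.degrees(np.linalg.norm(r))/7.16))
E
python3 - <<'E'
from h import *
m=env.camera_model('wrist');T=np.array(m['world_to_cam']);R=T[:3,:3];c=-R.T@T[:3,3]
s=env.read_state();Rt=Ro.from_euler('xyz',s['tool_rot'])
print('cam in tool',Rt.inv().apply(c-s['eef_pos']),'axes',Rt.inv().apply(R),m['K'])
print('look',Rt.inv().apply(-R[2]))
E
```

```text
cam in tool [ 0.0637  0.0003 -0.1455] axes [[-0.0003  1.     -0.0001]
 [ 0.9672  0.0003  0.254 ]
 [ 0.254  -0.     -0.9672]] [[346.4695   0.     317.9039]
 [  0.     346.4695 199.422 ]
 [  0.       0.       1.    ]]
look [-0.254   0.      0.9672]
```

```bash
python3 -c "
from h import *
cmd([0.513,0.22,0.235],1.98)"
```

```text
xyz [-1.0389 -0.7559  0.0093] ang [-0.     0.     0.266] mm [-415.6 -302.4    3.7] deg [-0.   0.  47.9] rows 12.325074357189328
```

>>> {"method": "step_arm", "body": {
  "plan": [
    {"xyz": [-0.8, -0.58, 0], "angular": [0, 0, 0.2]},
    {"xyz": [-0.8, -0.58, 0], "angular": [0, 0, 0.2]},
    {"xyz": [-0.8, -0.58, 0], "angular": [0, 0, 0.2]},
    {"xyz": [-0.8, -0.58, 0], "angular": [0, 0, 0.2]},
    {"xyz": [-0.8, -0.58, 0], "angular": [0, 0, 0.2]},
    {"xyz": [-0.8, -0.58, 0], "angular": [0, 0, 0.2]},
    {"xyz": [-0.8, -0.58, 0], "angular": [0, 0, 0.2]},
    {"xyz": [-0.8, -0.58, 0], "angular": [0, 0, 0.2]},
    {"xyz": [-0.8, -0.58, 0], "angular": [0, 0, 0.2]},
    {"xyz": [-0.8, -0.58, 0], "angular": [0, 0, 0.2]}
  ]
}}

```text
clock: 2.03
eef_pos: [0.447, 0.3137, 0.239]
tool_rot: [3.141, 0.002, 2.185]
force: [-0.0, 0.5, 0.3]
opening: 0.0882
grip_force: 0.0
```

```bash
cat > v.py <<'E'
import sys,pickle
from h import *
# view: save wrist picture + model, spot given targets
name=sys.argv[1]; s=env.read_state(); m=env.camera_model('wrist'); shot('wrist',name)
out={'m':m,'s':s}
for t in sys.argv[2:]:
    out[t]=[(r['p'],r['xy']) for r in env.spot_point('wrist',t)]; print(t,[(round(p,2),np.round(x,1),atz('wrist',x,0.008 if t=='pocket' else 0,m)) for p,x in out[t]])
pickle.dump(out,open(name+'.pkl','wb')); print(s['clock'],s['eef_pos'],s['tool_rot'],s['joints'])
E
python3 v.py w1 pocket holder; python3 -c "
from h import *
cmd([0.513,0.22,0.235],1.98)"
```

```text
pocket [(0.86, array([208.4, 157.9]), array([0.3437, 0.2551, 0.008 ])), (0.79, array([314.5, 266.3]), array([0.5121, 0.2163, 0.008 ]))]
holder [(0.71, array([207.8, 155.4]), array([0.3403, 0.2548, 0.    ])), (0.64, array([314.5, 262.9]), array([0.5117, 0.2168, 0.    ]))]
2.0333 [0.447  0.3137 0.239 ] [3.141  0.0018 2.1852] [ 0.5675  0.0196  1.8805 -0.0018  1.2409 -0.0463]
xyz [-0.2933 -0.0008  0.0097] ang [ 0.0001 -0.0001  0.0649] mm [-117.3   -0.3    3.9] deg [ 0.  -0.  11.7] rows 2.8147657589302044
```

>>> {"method": "step_arm", "body": {
  "plan": [
    {"xyz": [-0.28, 0, 0], "angular": [0, 0, 0.065]},
    {"xyz": [-0.28, 0, 0], "angular": [0, 0, 0.065]},
    {"xyz": [-0.28, 0, 0], "angular": [0, 0, 0.065]},
    {"xyz": [-0.28, 0, 0], "angular": [0, 0, 0.065]},
    {"xyz": [-0.28, 0, 0], "angular": [0, 0, 0.065]}
  ]
}}

```text
clock: 2.6
eef_pos: [0.5098, 0.2263, 0.2386]
tool_rot: [-3.141, -0.001, 1.982]
force: [-1.4, 0.8, 0.4]
opening: 0.088
grip_force: 0.0
```

```bash
python3 v.py w2 pocket holder; python3 -c "
from h import *
a=cv2.imread('pics/w1.png');b=cv2.imread('pics/w2.png')
cv2.imwrite('pics/w12.png',np.vstack([a[140:400,120:520],b[60:340,120:520]]))"
```

```text
pocket [(0.88, array([177.5,  76.5]), array([0.34  , 0.2574, 0.008 ])), (0.6, array([316.8, 180.2]), array([0.5145, 0.2151, 0.008 ]))]
holder [(0.81, array([317.1, 177.4]), array([0.5141, 0.2167, 0.    ])), (0.76, array([182.2,  78.1]), array([0.3419, 0.2573, 0.    ])), (0.48, array([485.6, 217.1]), array([0.7122, 0.2519, 0.    ]))]
2.6 [0.5098 0.2263 0.2386] [-3.1414 -0.0009  1.9821] [ 0.3726  0.0429  1.8572  0.001   1.2417 -0.039 ]
```

View pics/w12.png

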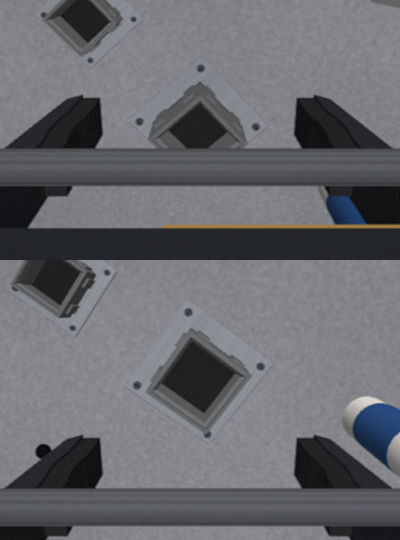

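>>> {"method": "step_arm", "body": {
  "plan": [
    {"xyz": [-0.024, 0, 0], "angular": [0, 0, 0.567]},
    {"xyz": [-0.024, 0, 0], "angular": [0, 0, 0.567]},
    {"xyz": [-0.024, 0, 0], "angular": [0, 0, 0.567]},
    {"xyz": [-0.024, 0, 0], "angular": [0, 0, 0.567]},
    {"xyz": [-0.024, 0, 0], "angular": [0, 0, 0.567]},
    {"xyz": [-0.024, 0, 0], "angular": [0, 0, 0.567]},
    {"xyz": [-0.024, 0, 0], "angular": [0, 0, 0.567]},
    {"xyz": [-0.024, 0, 0], "angular": [0, 0, 0.567]},
    {"xyz": [-0.024, 0, 0], "angular": [0, 0, 0.567]},
    {"xyz": [-0.024, 0, 0], "angular": [0, 0, 0.567]}
  ]
}}

```text
clock: 3.58
eef_pos: [0.5126, 0.2189, 0.2387]
tool_rot: [-3.141, -0.0, 0.73]
force: [-0.2, 0.5, -0.5]
opening: 0.0882
grip_force: 0.0
```

>>> {"method": "step_arm", "body": {
  "plan": [
    {"xyz": [0, 0, 0], "angular": [0, 0, 0.17]},
    {"xyz": [0, 0, 0], "angular": [0, 0, 0.17]},
    {"xyz": [0, 0, 0], "angular": [0, 0, 0.17]},
    {"xyz": [0, 0, 0], "angular": [0, 0, 0.17]},
    {"xyz": [0, 0, 0], "angular": [0, 0, 0.17]},
    {"xyz": [0, 0, 0], "angular": [0, 0, 0.17]}
  ]
}}

```text
clock: 4.08
eef_pos: [0.5126, 0.2187, 0.2387]
tool_rot: [-3.141, 0.0, 0.201]
force: [0.6, -0.4, 0.1]
opening: 0.0883
grip_force: 0.0
```

```bash
python3 v.py w3 pocket holder
cat > fit.py <<'E'
import pickle,itertools
from h import *
from scipy.optimize import least_squares
# screw holes of the plate: dark blobs inside predicted region; group fit of square centre/yaw/z
def blobs(name,c0):
    o=pickle.load(open(name+'.pkl','rb')); g=cv2.cvtColor(cv2.imread(f'pics/{name}.png'),cv2.COLOR_BGR2GRAY)
    bh=cv2.morphologyEx(cv2.GaussianBlur(g,(3,3),0),cv2.MORPH_BLACKHAT,np.ones((11,11),np.uint8))
    n,l,st,ce=cv2.connectedComponentsWithStats((bh>30).astype(np.uint8)); out=[]
    for i in range(1,n):
        ys,xs=np.where(l==i); w=bh[ys,xs].astype(float); uv=np.array([(xs*w).sum(),(ys*w).sum()])/w.sum()
        p=atz('wrist',uv,.004,o['m']); r=np.hypot(*(p-c0)[:2])
        if 8<st[i,4]<90 and .05<r<.085: out.append((uv,p,r,st[i,4]))
    return o['m'],out
for n in('w1','w2','w3'):
    m,b=blobs(n,np.array([.513,.2165,0])); print(n)
    for uv,p,r,a in b: print('  ',uv,p,round(r,4),a,round(np.degrees(np.arctan2(p[1]-.2165,p[0]-.513)),1))
E
python3 fit.py; python3 -c "
from h import *
b=cv2.imread('pics/w3.png')
cv2.imwrite('pics/w3c.png',cv2.resize(b[60:300,180:460],None,fx=2,fy=2))"
```

```text
pocket [(0.94, array([317.6, 171.3]), array([0.5118, 0.2188, 0.008 ])), (0.79, array([260.1, 299.2]), array([0.3435, 0.2559, 0.008 ]))]
holder [(0.9, array([264. , 293.3]), array([0.3476, 0.253 , 0.    ])), (0.82, array([318.1, 168.1]), array([0.514 , 0.2187, 0.    ]))]
4.0833 [0.5126 0.2187 0.2387] [-3.1412  0.0002  0.2009] [0.3584 0.0419 1.858  0.0005 1.2418 1.7281]
w1
   [320.3336 207.9835] [0.4769 0.2781 0.004 ] 0.0714 49 120.4
   [319.4586 223.3091] [0.4867 0.2624 0.004 ] 0.0529 12 119.8
   [259.0033 261.2012] [0.4553 0.1821 0.004 ] 0.0672 47 -149.2
   [375.3581 266.5215] [0.5729 0.2565 0.004 ] 0.072 50 33.7
w2
   [307.8946 111.8741] [0.4765 0.2785 0.004 ] 0.0719 58 120.5
   [380.058  166.0945] [0.5726 0.2569 0.004 ] 0.072 58 34.1
   [256.6361 184.9095] [0.455  0.1824 0.004 ] 0.0673 56 -149.5
   [327.1287 234.2324] [0.5514 0.1603 0.004 ] 0.068 43 -55.7
w3
   [293.3828 108.4435] [0.5721 0.2573 0.004 ] 0.0718 62 34.6
   [301.085  125.1365] [0.5567 0.246  0.004 ] 0.0528 20 34.0
   [376.5252 146.6449] [0.5506 0.1611 0.004 ] 0.067 55 -55.9
   [259.2956 190.6582] [0.4763 0.2787 0.004 ] 0.0722 55 120.6
   [338.489  224.7661] [0.4545 0.1825 0.004 ] 0.0677 51 -149.8
```

View pics/w3c.png

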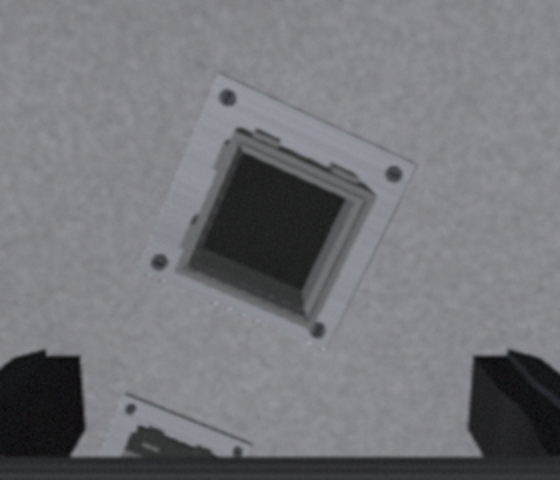

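>>> {"method": "step_arm", "body": {
  "plan": [
    {"xyz": [-0.136, 1, 0], "angular": [0, 0, 0]},
    {"xyz": [-0.136, 1, 0], "angular": [0, 0, 0]},
    {"xyz": [-0.136, 1, 0], "angular": [0, 0, 0]},
    {"xyz": [-0.136, 1, 0], "angular": [0, 0, 0]},
    {"xyz": [-0.136, 1, 0], "angular": [0, 0, 0]},
    {"xyz": [-0.136, 1, 0], "angular": [0, 0, 0]},
    {"xyz": [-0.136, 1, 0], "angular": [0, 0, 0]},
    {"xyz": [-0.136, 1, 0], "angular": [0, 0, 0]},
    {"xyz": [-0.136, 1, 0], "angular": [0, 0, 0]},
    {"xyz": [-0.136, 1, 0], "angular": [0, 0, 0]}
  ]
}}

```text
clock: 5.07
eef_pos: [0.5393, -0.1889, 0.2389]
tool_rot: [3.14, -0.0, 0.199]
force: [0.4, 0.1, -1.0]
opening: 0.0883
grip_force: 0.0
```

>>> {"method": "step_arm", "body": {
  "plan": [
    {"xyz": [-0.045, 0.335, 0], "angular": [0, 0, 0]},
    {"xyz": [-0.045, 0.335, 0], "angular": [0, 0, 0]},
    {"xyz": [-0.045, 0.335, 0], "angular": [0, 0, 0]},
    {"xyz": [-0.045, 0.335, 0], "angular": [0, 0, 0]},
    {"xyz": [-0.045, 0.335, 0], "angular": [0, 0, 0]},
    {"xyz": [-0.045, 0.335, 0], "angular": [0, 0, 0]},
    {"xyz": [-0.045, 0.335, 0], "angular": [0, 0, 0]}
  ]
}}

```text
clock: 5.65
eef_pos: [0.5483, -0.319, 0.2385]
tool_rot: [-3.14, 0.0, 0.2]
force: [0.4, 0.3, -0.0]
opening: 0.0883
grip_force: 0.0
```

```bash
python3 v.py j1 jar_base cap_edge cap_mark jar_mouth
cat > cap.py <<'E'
import sys,pickle
from h import *
# blue cap top ellipse -> centre at z=.1045 ; white bar direction
def capc(name):
    m=pickle.load(open(name+'.pkl','rb'))['m']; im=cv2.imread(f'pics/{name}.png')
    h=cv2.cvtColor(im,cv2.COLOR_BGR2HSV); k=cv2.inRange(h,(105,120,40),(130,255,255))
    n,l,st,ce=cv2.connectedComponentsWithStats(k); i=1+np.argmax(st[1:,4]); print(name,'blue',st[i],ce[i])
    return m,im,l==i,st[i]
if __name__=='__main__':
    m,im,k,st=capc(sys.argv[1]); x,y,w,hh,_=st
    cv2.imwrite(f'pics/{sys.argv[1]}c.png',cv2.resize(im[max(0,y-60):y+hh+60,max(0,x-60):x+w+60],None,fx=2.5,fy=2.5)); print('crop org',max(0,x-60),max(0,y-60))
E
python3 cap.py j1
```

```text
jar_base []
cap_edge [(0.8, array([311.6, 178.8]), array([ 0.5362, -0.3141,  0.    ]))]
cap_mark [(0.72, array([317.6, 156.3]), array([ 0.5625, -0.3157,  0.    ]))]
jar_mouth []
5.65 [ 0.5483 -0.319   0.2385] [-3.1404  0.0003  0.2005] [-0.5666  0.1887  1.6957  0.0007  1.2583  0.8035]
j1 blue [ 283  151   66   67 3447] [315.6411 184.629 ]
crop org 223 91
```

View pics/j1.png

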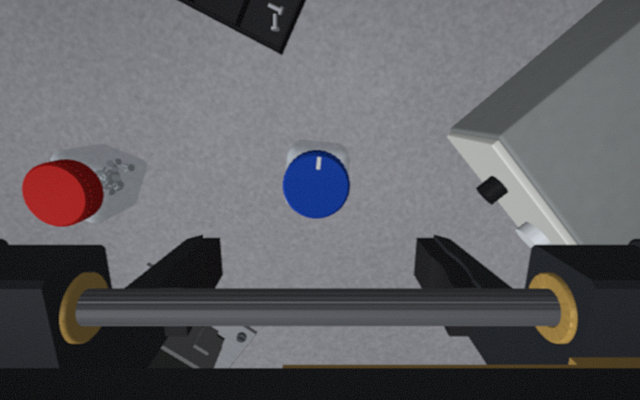

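```bash
cat >> cap.py <<'E'
from scipy.optimize import least_squares
def topfit(name):
    # fit outline of cap solid (two circles z1,z0) to the blue mask by hull distance
    m,im,k,st=capc(name)
    c,_=cv2.findContours(k.astype(np.uint8),cv2.RETR_EXTERNAL,cv2.CHAIN_APPROX_NONE); c=max(c,key=len)[:,0].astype(float)
    a=np.linspace(0,2*np.pi,120)
    def res(p):
        P=[[p[0]+.028*np.cos(t),p[1]+.028*np.sin(t),z] for z in(p[2],p[2]-.023) for t in a]
        h=cv2.convexHull(np.array([proj('wrist',q,m) for q in P],np.float32))
        return np.array([cv2.pointPolygonTest(h,(float(u[0]),float(u[1])),True) for u in c])-.5
    z0=.1045; s=pickle.load(open(name+'.pkl','rb'))['s']
    r=least_squares(res,[*atz('wrist',c.mean(0),.09,m)[:2],z0],diff_step=1e-3); print('free z',r.x,'rms px',np.sqrt(np.mean(r.fun**2)))
    r2=least_squares(lambda p:res([p[0],p[1],z0]),r.x[:2],diff_step=1e-3); print('fixed z',r2.x,np.sqrt(np.mean(r2.fun**2)))
    w=cv2.inRange(cv2.cvtColor(im,cv2.COLOR_BGR2HSV),(0,0,110),(180,90,255))>0
    x,y,ww,hh,_=st; box=np.zeros_like(w); box[y:y+hh,x:x+ww]=1
    hull=np.zeros(k.shape,np.uint8); cv2.fillPoly(hull,[cv2.convexHull(c.astype(np.int32))],1); hull=cv2.erode(hull,np.ones((5,5)))
    ys,xs=np.where(w&(hull>0)); b=atz('wrist',(xs.mean(),ys.mean()),z0,m)[:2]-r2.x
    print('bar n',len(xs),'r',np.hypot(*b),'yaw',np.arctan2(b[1],b[0]))
if __name__=='__main__': topfit(sys.argv[1])
E
python3 cap.py j1
```

```text
j1 blue [ 283  151   66   67 3447] [315.6411 184.629 ]
crop org 223 91
j1 blue [ 283  151   66   67 3447] [315.6411 184.629 ]
free z [ 0.5503 -0.3167  0.098 ] rms px 0.34703612943878165
fixed z [ 0.5517 -0.3165] 0.8321498514377003
bar n 59 r 0.01950091949906211 yaw 0.09110551732847844
```

>>> {"method": "step_arm", "body": {
  "plan": [
    {"xyz": [0, 0, 0.1], "angular": [0, 0, 0.1]},
    {"xyz": [0, 0, 0.1], "angular": [0, 0, 0.1]},
    {"xyz": [0, 0, 0.1], "angular": [0, 0, 0.1]},
    {"xyz": [0, 0, 0.1], "angular": [0, 0, 0.1]},
    {"xyz": [0, 0, 0.1], "angular": [0, 0, 0.1]}
  ]
}}

```text
clock: 6.32
eef_pos: [0.5485, -0.3202, 0.199]
tool_rot: [3.141, -0.0, -0.112]
force: [0.4, 0.3, 0.2]
opening: 0.0879
grip_force: 0.0
```

```bash
python3 v.py j2 cap_edge cap_mark jar_base; python3 cap.py j2
```

```text
cap_edge [(0.64, array([312.8, 192. ]), array([ 0.5328, -0.313 ,  0.    ]))]
cap_mark [(0.57, array([303.2, 162.9]), array([ 0.5636, -0.3069,  0.    ]))]
jar_base []
6.3167 [ 0.5485 -0.3202  0.199 ] [ 3.1415 -0.0003 -0.1121] [-0.5676  0.2161  1.7373  0.      1.1879  1.1153]
j2 blue [ 275  158   77   78 4594] [312.8472 197.5157]
crop org 215 98
j2 blue [ 275  158   77   78 4594] [312.8472 197.5157]
free z [ 0.5505 -0.3164  0.0993] rms px 0.3463900470221503
fixed z [ 0.5518 -0.3166] 0.8739032436911226
bar n 76 r 0.019722234743294317 yaw 0.10436694525342699
```

View pics/j2c.png

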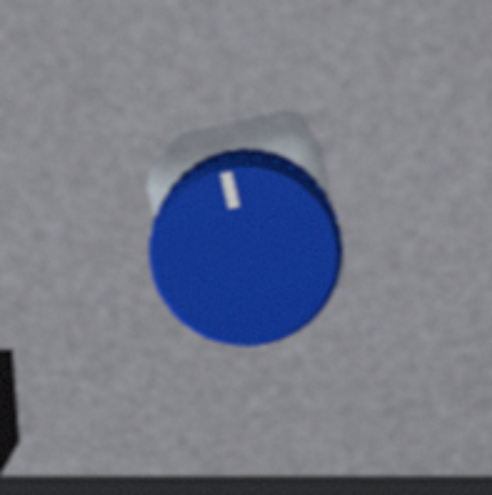

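>>> {"method": "step_arm", "body": {
  "plan": [
    {"xyz": [0.005, -0.01, 0.1], "angular": [0, 0, 0]},
    {"xyz": [0.005, -0.01, 0.2], "angular": [0, 0, 0]},
    {"xyz": [0.005, -0.01, 0.26], "angular": [0, 0, 0]},
    {"xyz": [0.005, -0.01, 0.3], "angular": [0, 0, 0]},
    {"xyz": [0.005, -0.01, 0.3], "angular": [0, 0, 0]},
    {"xyz": [0.005, -0.01, 0.3], "angular": [0, 0, 0]}
  ]
}}

```text
clock: 7.02
eef_pos: [0.5502, -0.3166, 0.078]
tool_rot: [-3.141, 0.002, -0.115]
force: [1.0, 0.5, -0.0]
opening: 0.0883
grip_force: 0.0
```

>>> {"method": "step_arm", "body": {
  "plan": [
    {"xyz": [0, 0, 0], "angular": [0, 0, 0]},
    {"xyz": [0, 0, 0], "angular": [0, 0, 0]},
    {"xyz": [0, 0, 0], "angular": [0, 0, 0]},
    {"xyz": [0, 0, 0], "angular": [0, 0, 0]},
    {"xyz": [0, 0, 0], "angular": [0, 0, 0]},
    {"xyz": [0, 0, 0], "angular": [0, 0, 0]},
    {"xyz": [0, 0, 0], "angular": [0, 0, 0]},
    {"xyz": [0, 0, 0], "angular": [0, 0, 0]}
  ],
  "gripper": 1
}}

```text
clock: 7.68
eef_pos: [0.5514, -0.317, 0.0796]
tool_rot: [3.141, -0.001, -0.115]
force: [0.7, 1.9, 3.8]
opening: 0.0557
grip_force: 30.0
```

>>> {"method": "step_arm", "body": {
  "plan": [
    {"xyz": [0, 0, -0.03], "angular": [0, 0, 0]},
    {"xyz": [0, 0, -0.1], "angular": [0, 0, 0]},
    {"xyz": [0, 0, -0.2], "angular": [0, 0, 0]},
    {"xyz": [0, 0, -0.3], "angular": [0, 0, 0]},
    {"xyz": [0, 0, -0.39], "angular": [0, 0, 0]},
    {"xyz": [0, 0, -0.43], "angular": [0, 0, 0]},
    {"xyz": [0, 0, -0.43], "angular": [0, 0, 0]},
    {"xyz": [0, 0, -0.43], "angular": [0, 0, 0]}
  ]
}}

```text
clock: 8.35
eef_pos: [0.5508, -0.3172, 0.2515]
tool_rot: [3.141, -0.001, -0.115]
force: [0.0, -0.7, -2.2]
opening: 0.0562
grip_force: 30.0
```

```bash
python3 v.py g1 jar_base cap_edge cap_mark; python3 -c "
from h import *
pj=-0.2199
print('target yaw opts',[pj+k*np.pi/2-.213 for k in(0,1)])
cmd([.5136,.2197,.25],pj+np.pi/2-.213)"
```

```text
jar_base [(0.36, array([300.1, 222.7]), array([ 0.4867, -0.2882,  0.    ]))]
cap_edge [(0.89, array([313.1, 260.2]), array([ 0.4362, -0.298 ,  0.    ]))]
cap_mark [(0.57, array([303.9, 222.1]), array([ 0.4869, -0.2929,  0.    ]))]
8.35 [ 0.5508 -0.3172  0.2515] [ 3.1407 -0.0012 -0.115 ] [-0.5615  0.1817  1.6798 -0.0003  1.2786  1.1244]
target yaw opts [-0.4329, 1.1378963267948965]
xyz [-0.242  -1.3203 -0.0024] ang [-0.0017  0.001  -0.3988] mm [ -96.8 -528.1   -1. ] deg [ -0.3   0.2 -71.8] rows 12.87543281078147
```

View pics/g1.png

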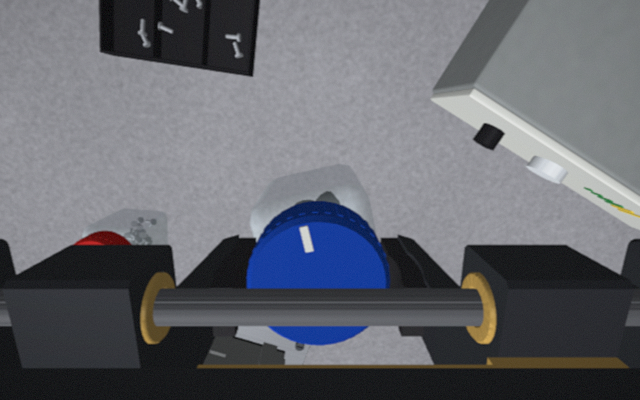

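The jar hangs upright in the grip: the cap is at (317,281), the bar at (306,240) and the clear body shows behind it.

```bash
python3 - <<'E'
from h import *; import pickle
o=pickle.load(open('g1.pkl','rb')); m=o['m']; s=o['s']; im=cv2.imread('pics/g1.png'); R=Ro.from_euler('xyz',s['tool_rot'])
h=cv2.cvtColor(im,cv2.COLOR_BGR2HSV)
w=cv2.inRange(h,(0,0,120),(180,90,255))[222:256,290:322]
n,l,st,ce=cv2.connectedComponentsWithStats(w); i=1+np.argmax(st[1:,4]); print(st[i],ce[i])
z=s['eef_pos'][2]+.0255
loc=lambda uv: R.inv().apply(atz('wrist',uv,z,m)-s['eef_pos'])
ys,xs=np.where(l==i); P=np.array([loc((x+290,y+222))[:2] for x,y in zip(xs,ys)])
c=P.mean(0); v=np.linalg.svd(P-c)[2][0]; print('bar centre',c,'angle from TCP',np.arctan2(-c[1],c[0]),'bar axis',np.arctan(-v[1]/v[0]))
for uv in[(247,283),(388,283),(317,345)]: print(uv,loc(uv))
E
```

```text
[  9   4  15  27 244] [16.0861 16.8156]
bar centre [ 0.0198 -0.0045] angle from TCP 0.22112193309410189 bar axis 0.22532867537872547
(247, 283) [ 0.0018 -0.0272 -0.0255]
(388, 283) [ 0.0018  0.0267 -0.0255]
(317, 345) [-0.0258 -0.0005 -0.0255]
```

>>> {"method": "step_arm", "body": {
  "plan": [
    {"xyz": [-0.18, -0.98, 0], "angular": [0, 0, -0.3]},
    {"xyz": [-0.18, -0.98, 0], "angular": [0, 0, -0.3]},
    {"xyz": [-0.18, -0.98, 0], "angular": [0, 0, -0.3]},
    {"xyz": [-0.18, -0.98, 0], "angular": [0, 0, -0.3]},
    {"xyz": [-0.18, -0.98, 0], "angular": [0, 0, -0.3]},
    {"xyz": [-0.18, -0.98, 0], "angular": [0, 0, -0.3]},
    {"xyz": [-0.18, -0.98, 0], "angular": [0, 0, -0.3]},
    {"xyz": [-0.18, -0.98, 0], "angular": [0, 0, -0.3]},
    {"xyz": [-0.18, -0.98, 0], "angular": [0, 0, -0.3]},
    {"xyz": [-0.18, -0.98, 0], "angular": [0, 0, -0.3]}
  ]
}}

```text
clock: 9.38
eef_pos: [0.5222, 0.0844, 0.2486]
tool_rot: [-3.138, 0.002, 0.83]
force: [0.3, 0.5, -2.4]
opening: 0.0557
grip_force: 30.0
```

```bash
python3 -c "
from h import *
s=env.read_state();print(s['joint_vel'])
cmd([.5134,.2193,.25],1.133)"
```

```text
[ 0.503   0.0445 -0.0436 -0.0418 -0.0033  0.4971]
xyz [ 0.2339 -0.2439 -0.0029] ang [-0.0012  0.0003 -0.0965] mm [ 93.6 -97.6  -1.2] deg [ -0.2   0.1 -17.4] rows 3.241848705516434
```

>>> {"method": "step_arm", "body": {
  "plan": [
    {"xyz": [0.237, -0.255, 0], "angular": [0, 0, -0.097]},
    {"xyz": [0.237, -0.255, 0], "angular": [0, 0, -0.097]},
    {"xyz": [0.237, -0.255, 0], "angular": [0, 0, -0.097]},
    {"xyz": [0.237, -0.255, 0], "angular": [0, 0, -0.097]},
    {"xyz": [0.237, -0.255, 0], "angular": [0, 0, -0.097]},
    {"xyz": [0.237, -0.255, 0], "angular": [0, 0, -0.097]},
    {"xyz": [0.237, -0.255, 0], "angular": [0, 0, -0.097]},
    {"xyz": [0.237, -0.255, 0], "angular": [0, 0, -0.097]},
    {"xyz": [0.237, -0.255, 0], "angular": [0, 0, -0.097]},
    {"xyz": [0.237, -0.255, 0], "angular": [0, 0, -0.097]}
  ]
}}

```text
clock: 10.22
eef_pos: [0.5135, 0.2184, 0.2507]
tool_rot: [3.142, 0.0, 1.13]
force: [0.6, 0.5, -1.8]
opening: 0.0558
grip_force: 30.0
```

```bash
python3 -c "
from h import *
s=env.read_state();print(s['joint_vel'],s['joints'])
cmd([.5134,.2193,.17],1.133)"; python3 v.py p1; python3 -c "
import cv2;cv2.imwrite('pics/p1c.png',cv2.resize(cv2.imread('pics/p1.png')[40:300,160:480],None,fx=2,fy=2))"
```

```text
[ 0.0045 -0.0011 -0.0036 -0.0006 -0.0006  0.0009] [ 0.3576  0.0355  1.8425 -0.0002  1.2637  0.7981]
xyz [ 0.0021 -0.0012  0.2017] ang [ 0.      0.0001 -0.0009] mm [ 0.8 -0.5 80.7] deg [ 0.   0.  -0.2] rows 1.9345399880836542
10.2167 [0.5135 0.2184 0.2507] [3.1416 0.0002 1.1303] [ 0.3576  0.0355  1.8425 -0.0002  1.2637  0.7981]
```

View pics/p1c.png

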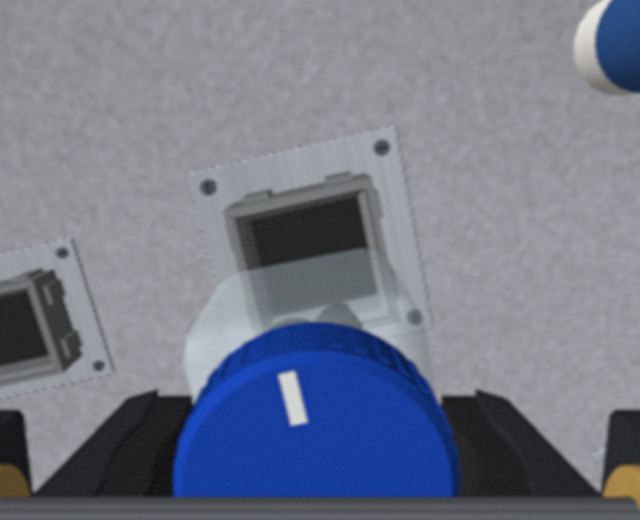

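>>> {"method": "step_arm", "body": {
  "plan": [
    {"xyz": [0.002, -0.001, 0.1], "angular": [0, 0, -0.001]},
    {"xyz": [0.002, -0.001, 0.19], "angular": [0, 0, -0.001]},
    {"xyz": [0.002, -0.001, 0.25], "angular": [0, 0, -0.001]},
    {"xyz": [0.002, -0.001, 0.28], "angular": [0, 0, -0.001]},
    {"xyz": [0.002, -0.001, 0.28], "angular": [0, 0, -0.001]},
    {"xyz": [0.002, -0.001, 0.28], "angular": [0, 0, -0.001]},
    {"xyz": [0.002, -0.001, 0.28], "angular": [0, 0, -0.001]}
  ]
}}

```text
clock: 10.85
eef_pos: [0.5149, 0.2209, 0.1409]
tool_rot: [3.139, -0.003, 1.135]
force: [0.7, -0.0, -1.6]
opening: 0.0558
grip_force: 30.0
```

>>> {"method": "step_arm", "body": {
  "plan": [
    {"xyz": [0, 0, 0.008], "angular": [0, 0, 0]},
    {"xyz": [0, 0, 0.016], "angular": [0, 0, 0]},
    {"xyz": [0, 0, 0.024], "angular": [0, 0, 0]},
    {"xyz": [0, 0, 0.03], "angular": [0, 0, 0]},
    {"xyz": [0, 0, 0.03], "angular": [0, 0, 0]},
    {"xyz": [0, 0, 0.03], "angular": [0, 0, 0]}
  ]
}}

```text
clock: 11.35
eef_pos: [0.5129, 0.2204, 0.1264]
tool_rot: [-3.141, 0.0, 1.135]
force: [-0.1, 0.4, -1.8]
opening: 0.0558
grip_force: 30.0
```

>>> {"method": "step_arm", "body": {
  "plan": [
    {"xyz": [0, 0, 0.006], "angular": [0, 0, 0]},
    {"xyz": [0, 0, 0.012], "angular": [0, 0, 0]},
    {"xyz": [0, 0, 0.018], "angular": [0, 0, 0]},
    {"xyz": [0, 0, 0.024], "angular": [0, 0, 0]},
    {"xyz": [0, 0, 0.03], "angular": [0, 0, 0]},
    {"xyz": [0, 0, 0.03], "angular": [0, 0, 0]}
  ]
}}

```text
clock: 11.85
eef_pos: [0.5128, 0.2203, 0.1139]
tool_rot: [-3.141, 0.001, 1.135]
force: [-0.4, 0.4, -1.7]
opening: 0.0556
grip_force: 30.0
```

Entered without contact; continuing down.

>>> {"method": "step_arm", "body": {
  "plan": [
    {"xyz": [0, 0, 0.007], "angular": [0, 0, 0]},
    {"xyz": [0, 0, 0.014], "angular": [0, 0, 0]},
    {"xyz": [0, 0, 0.021], "angular": [0, 0, 0]},
    {"xyz": [0, 0, 0.028], "angular": [0, 0, 0]},
    {"xyz": [0, 0, 0.035], "angular": [0, 0, 0]},
    {"xyz": [0, 0, 0.042], "angular": [0, 0, 0]},
    {"xyz": [0, 0, 0.05], "angular": [0, 0, 0]},
    {"xyz": [0, 0, 0.05], "angular": [0, 0, 0]}
  ]
}}

```text
clock: 12.52
eef_pos: [0.5127, 0.2203, 0.0939]
tool_rot: [-3.141, 0.001, 1.135]
force: [-0.3, 0.0, -1.4]
opening: 0.0556
grip_force: 30.0
```

>>> {"method": "step_arm", "body": {
  "plan": [
    {"xyz": [0, 0, 0.003], "angular": [0, 0, 0]},
    {"xyz": [0, 0, 0.006], "angular": [0, 0, 0]},
    {"xyz": [0, 0, 0.009], "angular": [0, 0, 0]},
    {"xyz": [0, 0, 0.009], "angular": [0, 0, 0]},
    {"xyz": [0, 0, 0.009], "angular": [0, 0, 0]}
  ]
}}

```text
clock: 12.93
eef_pos: [0.5132, 0.2205, 0.0911]
tool_rot: [-3.142, 0.0, 1.135]
force: [0.2, -0.2, -2.4]
opening: 0.0559
grip_force: 30.0
```

>>> {"method": "step_arm", "body": {
  "plan": [
    {"xyz": [0, 0, 0.003], "angular": [0, 0, 0]},
    {"xyz": [0, 0, 0.005], "angular": [0, 0, 0]},
    {"xyz": [0, 0, 0.005], "angular": [0, 0, 0]},
    {"xyz": [0, 0, 0.005], "angular": [0, 0, 0]}
  ]
}}

```text
clock: 13.27
eef_pos: [0.5132, 0.2205, 0.0891]
tool_rot: [3.142, -0.0, 1.135]
force: [-0.1, -0.3, -2.6]
opening: 0.0558
grip_force: 30.0
```

>>> {"method": "step_arm", "body": {
  "plan": [
    {"xyz": [0, 0, 0.002], "angular": [0, 0, 0]},
    {"xyz": [0, 0, 0.004], "angular": [0, 0, 0]},
    {"xyz": [0, 0, 0.004], "angular": [0, 0, 0]},
    {"xyz": [0, 0, 0.004], "angular": [0, 0, 0]}
  ]
}}

```text
clock: 13.6
eef_pos: [0.5133, 0.2205, 0.088]
tool_rot: [3.141, -0.0, 1.135]
force: [-2.0, 0.3, 1.9]
opening: 0.0559
grip_force: 30.0
```

>>> {"method": "step_arm", "body": {
  "plan": [
    {"xyz": [0, 0, 0.002], "angular": [0, 0, 0]},
    {"xyz": [0, 0, 0.002], "angular": [0, 0, 0]},
    {"xyz": [0, 0, 0.002], "angular": [0, 0, 0]}
  ]
}}

```text
clock: 13.85
eef_pos: [0.5135, 0.2206, 0.0878]
tool_rot: [3.141, -0.0, 1.135]
force: [-3.4, -1.6, 5.7]
opening: 0.0557
grip_force: 30.0
```

>>> {"method": "step_arm", "body": {
  "plan": [
    {"xyz": [0, 0, 0], "angular": [0, 0, -0.02]},
    {"xyz": [0, 0, 0], "angular": [0, 0, -0.05]},
    {"xyz": [0, 0, 0], "angular": [0, 0, -0.08]},
    {"xyz": [0, 0, 0], "angular": [0, 0, -0.11]},
    {"xyz": [0, 0, 0], "angular": [0, 0, -0.14]},
    {"xyz": [0, 0, 0], "angular": [0, 0, -0.17]},
    {"xyz": [0, 0, 0], "angular": [0, 0, -0.2]},
    {"xyz": [0, 0, 0], "angular": [0, 0, -0.2]},
    {"xyz": [0, 0, 0], "angular": [0, 0, -0.2]}
  ]
}}

```text
clock: 14.6
eef_pos: [0.5145, 0.2211, 0.0883]
tool_rot: [3.139, -0.001, 1.764]
force: [-2.2, 0.3, 5.8]
opening: 0.0556
grip_force: 30.0
```

```bash
python3 v.py t1 cap_edge; python3 -c "
from h import *
s=env.read_state();print(s['wrist_torque'],s['force'])
import cv2;cv2.imwrite('pics/t1c.png',cv2.resize(cv2.imread('pics/t1.png')[40:350,160:480],None,fx=1.6,fy=1.6))"
```

```text
cap_edge [(0.69, array([314.3, 261.9]), array([0.5218, 0.1777, 0.    ]))]
14.6 [0.5145 0.2211 0.0883] [ 3.1386 -0.0007  1.7641] [0.3613 0.1878 1.9945 0.0002 0.9563 0.1678]
[-0.0431  0.3052  0.0795] [-2.8071  0.2458  6.7635]
```

View pics/t1c.png

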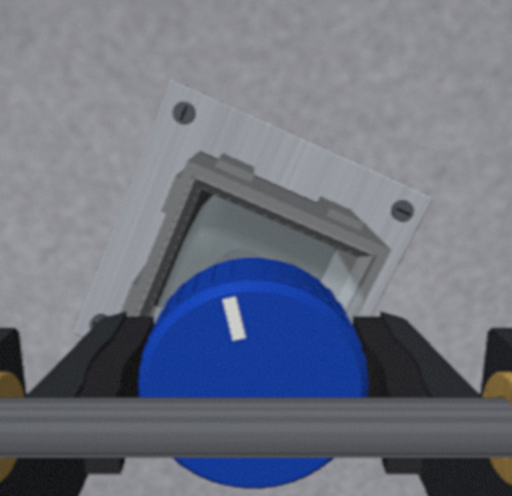

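The bar still sits at (306,239) relative to the tool, so the cap is not slipping, and the jar's walls stay aligned with the pocket. I'll keep turning.

>>> {"method": "step_arm", "body": {
  "plan": [
    {"xyz": [0, 0, 0], "angular": [0, 0, -0.03]},
    {"xyz": [0, 0, 0], "angular": [0, 0, -0.06]},
    {"xyz": [0, 0, 0], "angular": [0, 0, -0.09]},
    {"xyz": [0, 0, 0], "angular": [0, 0, -0.12]},
    {"xyz": [0, 0, 0], "angular": [0, 0, -0.15]},
    {"xyz": [0, 0, 0], "angular": [0, 0, -0.18]},
    {"xyz": [0, 0, 0], "angular": [0, 0, -0.21]},
    {"xyz": [0, 0, 0], "angular": [0, 0, -0.24]},
    {"xyz": [0, 0, 0], "angular": [0, 0, -0.27]},
    {"xyz": [0, 0, 0], "angular": [0, 0, -0.27]}
  ]
}}

```text
clock: 15.53
eef_pos: [0.5139, 0.2209, 0.0882]
tool_rot: [3.14, 0.001, 2.616]
force: [-2.9, -0.4, 8.7]
opening: 0.0563
grip_force: 30.0
```

>>> {"method": "step_arm", "body": {
  "plan": [
    {"xyz": [0, 0, 0], "angular": [0, 0, -0.03]},
    {"xyz": [0, 0, 0], "angular": [0, 0, -0.06]},
    {"xyz": [0, 0, 0], "angular": [0, 0, -0.09]},
    {"xyz": [0, 0, 0], "angular": [0, 0, -0.12]},
    {"xyz": [0, 0, 0], "angular": [0, 0, -0.15]},
    {"xyz": [0, 0, 0], "angular": [0, 0, -0.18]},
    {"xyz": [0, 0, 0], "angular": [0, 0, -0.21]},
    {"xyz": [0, 0, 0], "angular": [0, 0, -0.24]},
    {"xyz": [0, 0, 0], "angular": [0, 0, -0.26]},
    {"xyz": [0, 0, 0], "angular": [0, 0, -0.26]}
  ]
}}

```text
clock: 16.37
eef_pos: [0.5132, 0.2205, 0.088]
tool_rot: [3.141, -0.0, -2.852]
force: [-5.3, -1.5, 7.7]
opening: 0.056
grip_force: 30.0
```

```bash
python3 v.py t2 cap_edge; python3 -c "
from h import *
s=env.read_state();print(s['wrist_torque'],s['force'])
import cv2;cv2.imwrite('pics/t2c.png',cv2.resize(cv2.imread('pics/t2.png')[40:350,160:480],None,fx=1.6,fy=1.6))"
```

```text
cap_edge [(0.86, array([316.7, 260.5]), array([0.5555, 0.2318, 0.    ]))]
16.3667 [0.5132 0.2205 0.088 ] [ 3.1415 -0.0001 -2.8517] [ 0.3612  0.1876  1.9955  0.0001  0.9586 -1.4996]
[-0.0786  0.7703  0.0684] [-4.8038 -1.3611  8.0659]
```

View pics/t2c.png

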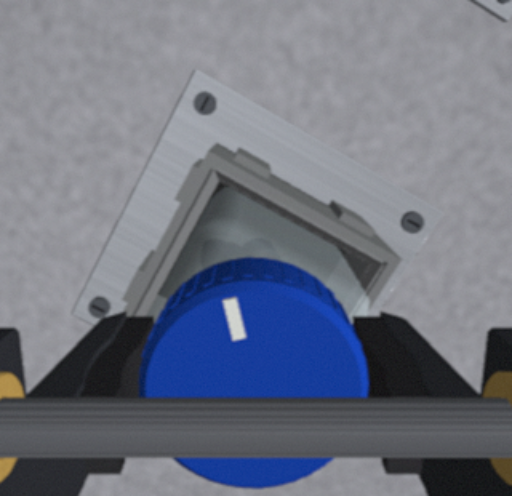

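The cap has turned 131° with the bar unmoved in the grip at (306,239), and the jar is still square in the pocket. I'll lift gently.

>>> {"method": "step_arm", "body": {
  "plan": [
    {"xyz": [0, 0, -0.003], "angular": [0, 0, 0]},
    {"xyz": [0, 0, -0.007], "angular": [0, 0, 0]},
    {"xyz": [0, 0, -0.011], "angular": [0, 0, 0]},
    {"xyz": [0, 0, -0.015], "angular": [0, 0, 0]},
    {"xyz": [0, 0, -0.015], "angular": [0, 0, 0]},
    {"xyz": [0, 0, -0.015], "angular": [0, 0, 0]}
  ]
}}

```text
clock: 16.97
eef_pos: [0.5131, 0.2204, 0.0926]
tool_rot: [-3.141, -0.0, -2.854]
force: [-1.4, -1.4, -1.1]
opening: 0.0557
grip_force: 30.0
```

```bash
python3 - <<'E'
from h import *
F=[]
for i in range(12): env.camera('wrist' if i else 'scene'); F.append(env.read_state()['force'])
print(np.mean(F,0),np.std(F,0))
E
```

```text
[-1.1274 -0.7525 -0.0008] [0.3398 0.3213 0.4591]
```

>>> {"method": "step_arm", "body": {
  "plan": [
    {"xyz": [0, 0, -0.005], "angular": [0, 0, 0]},
    {"xyz": [0, 0, -0.01], "angular": [0, 0, 0]},
    {"xyz": [0, 0, -0.015], "angular": [0, 0, 0]},
    {"xyz": [0, 0, -0.02], "angular": [0, 0, 0]},
    {"xyz": [0, 0, -0.02], "angular": [0, 0, 0]},
    {"xyz": [0, 0, -0.02], "angular": [0, 0, 0]}
  ]
}}

```text
clock: 18.07
eef_pos: [0.5134, 0.2205, 0.1012]
tool_rot: [-3.142, 0.001, -2.854]
force: [-0.6, -1.0, 0.2]
opening: 0.0557
grip_force: 30.0
```

```bash
python3 v.py t3; python3 - <<'E'
from h import *
F=[]
for i in range(8): env.camera('wrist'); F.append(env.read_state()['force'])
print(np.mean(F,0),np.std(F,0))
a=cv2.imread('pics/t2.png')[40:300,180:460];b=cv2.imread('pics/t3.png')[40:300,180:460]
s=env.camera('scene')[140:270,330:480,::-1]; s=cv2.resize(s,(600,520))[:, :]
cv2.imwrite('pics/t3c.png',np.hstack([cv2.resize(b,(280,260)),cv2.resize(s,(300,260))]))
E
```

```text
18.0667 [0.5134 0.2205 0.1012] [-3.1416  0.0005 -2.8544] [ 0.3611  0.1716  1.9864 -0.0001  0.9831 -1.4968]
[-1.1314 -0.5203  0.4864] [0.3186 0.2924 0.4037]
```

View pics/t3c.png

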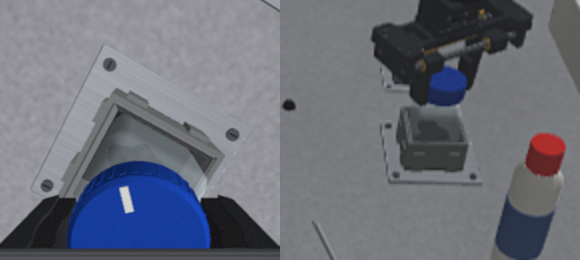

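>>> {"method": "step_arm", "body": {
  "plan": [
    {"xyz": [0, 0, -0.015], "angular": [0, 0, 0]},
    {"xyz": [0, 0, -0.03], "angular": [0, 0, 0]},
    {"xyz": [0, 0, -0.045], "angular": [0, 0, 0]},
    {"xyz": [0, 0, -0.06], "angular": [0, 0, 0]},
    {"xyz": [0, 0, -0.072], "angular": [0, 0, 0]},
    {"xyz": [0, 0, -0.076], "angular": [0, 0, 0]},
    {"xyz": [0, 0, -0.076], "angular": [0, 0, 0]},
    {"xyz": [0, 0, -0.076], "angular": [0, 0, 0]}
  ]
}}

```text
clock: 19.23
eef_pos: [0.5132, 0.2205, 0.1313]
tool_rot: [3.142, 0.0, -2.854]
force: [-1.1, 0.3, -1.1]
opening: 0.0558
grip_force: 30.0
```

```bash
python3 v.py t4 jar_mouth jar_base cap_edge; python3 - <<'E'
from h import *
a=shot('wrist'); s=shot('scene')[140:270,330:480]; 
for c in('scene','top'):
    if c=='top': shot('top')
    for t in('jar_mouth','jar_base','cap_edge'):
        for r in env.spot_point(c,t): print(c,t,round(r['p'],2),r['xy'],atz(c,r['xy'],{'jar_mouth':.108,'jar_base':.008,'cap_edge':.1325}[t]))
cv2.imwrite('pics/t4c.png',np.hstack([a[40:300,180:460],cv2.resize(s,(300,260))])[:,:,::-1])
E
```

```text
jar_mouth []
jar_base []
cap_edge [(0.62, array([314.4, 260.8]), array([0.5756, 0.2353, 0.    ]))]
19.2333 [0.5132 0.2205 0.1313] [ 3.1416  0.0003 -2.8544] [ 0.3612  0.1374  1.9634 -0.      1.0405 -1.4968]
scene jar_mouth 0.68 [410.4, 182.8] [0.5088 0.2232 0.108 ]
scene jar_base 0.76 [401.8, 213.5] [0.509 0.215 0.008]
scene cap_edge 0.78 [412.6, 176.1] [0.514  0.223  0.1325]
top jar_mouth 0.85 [203.7, 191.3] [0.5145 0.2159 0.108 ]
top jar_base 0.68 [215.5, 197.1] [0.5172 0.2114 0.008 ]
top jar_base 0.23 [288.7, 121.8] [0.6963 0.0379 0.008 ]
top cap_edge 0.48 [198.5, 187.1] [0.5195 0.2213 0.1325]
```

View pics/t4c.png

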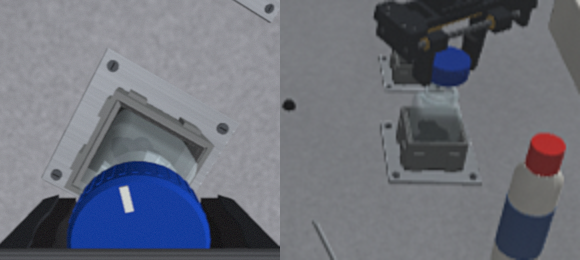

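The jar is still down in the pocket at about (430,120) in the panel. The cap is held level about 25 mm above its mouth and centred, and the bystanders haven't moved.

```bash
python3 -c "
from h import *
print(env.read_state()['joint_vel']); print(env.hand_in())"
```

```text
[ 0.0012  0.0011 -0.0017  0.0009  0.0015 -0.0012]
the job is handed in; nothing more can be done
None
```

I handed the job in at about 20 s of the 54 s allowed: the jar stands fully down in the middle-sized holder, and the blue cap is unscrewed and held level about 25 mm above its mouth; the verdict was not shown.

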